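Put the saffron tin away in the latched spice caddy

TASK

Press the thumb latch on the wooden spice caddy so that its sprung lid pops open, and stand the small round steel saffron tin upright on the caddy's floor. Then push the lid down until it snaps shut and stays latched by itself, leaving the other kitchen things where they are.

Things in the scene. Friction and masses are not known exactly. Their poses are not given: they have to be found in the camera images.
- caddy: open-topped wooden spice caddy fixed to the counter, with a hinged lid. Outside 130 mm (x) by 140 mm (y), walls 6 mm thick with the rim 75 mm up, inner space 118 by 128 mm, its floor 8 mm above the counter. Empty at the start. Origin: centre of the underside. Its x axis points from the latch side to the hinge side, z up; the latch side faces roughly towards the robot.
- lid (a joint): angle of the lid: about 0 shut and latched, 1.75 fully open (upright, leaning 10 degrees back beyond the hinge). A damped hinge spring always drives it open: unlatched, it pops fully open in about a second and reopens unless held. Pushing it down at the front takes about 2 N, snapping past the catch (near 0) 3 to 6 N; it gives on to a firm stop at -0.03 (4 mm lower at the front).
- lid_hinge (a point): point on the lid's hinge axis, at its middle; the axis runs along the caddy's y. It lies 65 mm along the caddy's x from its centre and 80 mm above the counter; the lid's underside is level with it when shut.
- lid_front (a point): point on the lid's upper (outer) face, in the middle, 5 mm in from its front edge and 127 mm from the hinge axis; a good place to push the lid shut. The lid is a plate 132 mm long from the hinge, 140 mm wide, 8 mm thick, its top 88 mm above the counter when shut. A small steel bar, 32 mm wide, stands out 12 mm beyond the middle of the front edge for the catch.
- latch (a joint): angle of the thumb latch: 0 at rest (hooked over the lid's bar when shut), grows as its tab is pressed down, end stop at 0.22. It lets the lid go between 0.12 and 0.18. A spring returns it; the press takes about 2 N to start and 4 to 5 N fully down.
- latch_pad (a point): where to press the thumb latch: on the top face of its level steel tab, which sticks out of the middle of the caddy's latch side; press straight down, 6 to 8 mm, and then back off. At rest 52 mm above the counter and 116 mm along the caddy's -x from its centre. The tab is 36 mm wide (caddy y) and is free from 18 mm beyond this point to 25 mm nearer the caddy, where the catch's upright hook (26 mm wide) rises to 104 mm above the counter.
- tin: small plain round steel saffron tin, 42 mm across (43 mm at its lid), 50 mm high, about 90 g, standing on the chopping board; the only squat plain cylinder there, without crank or waist. Origin: centre of its underside, z up.
- board: wooden chopping board fixed on the counter, 320 by 400 mm, 18 mm thick; origin: centre of its underside.
- grinder: bystander, not to be disturbed: round saffron grinder, wooden body with steel cap and a turning crank on top (52 mm across, 85 mm high over the crank knob, crank reaches 35 mm from the axis); origin: centre of its underside.
- shaker: bystander, not to be disturbed: tall waisted white ceramic salt shaker, 42 mm across, 85 mm high; origin: centre of its underside.
- pot: bystander, not to be disturbed: steel pot with copper bottom, 150 mm across, 80 mm high, two side handles reaching 101 mm from its axis; origin: centre of its underside.
- strainer: bystander, not to be disturbed: green plastic strainer, bowl 116 mm across, 50 mm high, stub handle reaching 90 mm from its axis; origin: centre of its underside.
- saucer: bystander, not to be disturbed: ceramic saucer on the board, 92 mm across, 16 mm high; origin: centre of its underside.
- saucer2: bystander, not to be disturbed: ceramic saucer on the counter left of the caddy, 110 mm across, 18 mm high; origin: centre of its underside.
- spoon: bystander, not to be disturbed: steel spoon, 160 mm long, lying left of the caddy; origin: on its handle line at the middle, x along it.

How it is judged:
By the outcome, as a careful person would: the job done as asked, in the order asked, and still so for the second after the job is handed in, with the robot touching nothing.
It also fails if it takes over 72 s, if anything falls off the work surface, if the arm or the gripper's body presses on something with over 40 N, if the wrist force passes 120 N, or if a joint passes its speed limit or range.

ROBOT

A 6-joint arm with a two-finger parallel gripper is mounted at the origin on the work surface. World frame = base frame: x ahead of the robot, y to its left, z up, the work surface at z = 0. Lengths are in m, angles in degrees, forces in N, time in s.
With the tool pointing down it reaches from about 0.4 to 0.825 m from the base axis. Payload 7 kg.
Tool frame: the origin (TCP) lies midway between the tips of the shut fingers; the grasp point (between the pads) lies 19 mm behind it; z points along the fingers, y is the direction in which the jaws open and shut (so a half turn about z gives the same grasp; the last joint's range is limited). The gripper opens to 88 mm and grips with 3 to 60 N. Pads are 19 mm wide; open, the fingers measure 130 mm over their backs; the gripper's body (78 mm by 193 mm) begins 47 mm behind the grasp point.
Start: joints at [82.855, 20.546, 0.682, 0, -70.136, -16.507], TCP at [0.271, 0.618, 0.206] pointing down, gripper open.
Joint ranges: [-176.03, 176.03], [-82.01, 121.73], [-58.28, 71.71], [-173.87, 95.51], [-174.79, -0.11], [-173.66, 173.66]. Speed limits (degrees/s): [136.94, 136.94, 172.46, 180, 180, 180].

INTERFACE

Orientations are given as a 3x3 rotation matrix whose columns are the frame's x, y, z axes.
In Python, from rig import robot gives the robot as it stands. Calls block until the motion is done:
- robot.goto(position, orientation): joint-space move of the TCP to a pose.
- robot.servo_line(position, ori=None, speed=0.15): straight line of the TCP; ori=None keeps the orientation; speed is the mean speed in m/s.
- robot.movej(angles): joint-space move.
- robot.move_gripper(opening): opening from 0.0 (shut) to 1.0 (fully open); the grip force is fixed at half the most; returns when the fingers have stopped.
- robot.dwell(seconds).
- robot.ik(position, orientation): joint angles nearest the present ones, or None.
- robot.grab_frame(name): name is "side" or "top" or "wrist"; returns (picture, depth): 480x640x3 uint8, red, green, blue; 480x640 float32, m along the optical axis (not along the pixel's ray), 0 where there is no reading.
- robot.camera_info(name): a dict with "vfov" (degrees; the focal length in pixels is half the picture's height over the tangent of half this angle, whatever the lens; pixels are square), "cx", "cy" (the principal point, pixels), "view" (4x4, takes a point from world to camera coordinates); the wrist camera has in their place "T_tool_cam" (4x4, takes a point from camera to tool coordinates, whose origin is the TCP and whose axes are the flange's). Camera axes: x right, y down, z forward; pixel columns grow to the right and rows downward; lengths in m; the calibration is good to about 2 mm. A picture is of the moment at which its call begins: read the wrist's pose just before it. camera_info takes no time and is no camera call.
A pose or a line that the arm cannot do raises robot.Unreachable and nothing moves.
- robot.job_done(): hands the job in, once; it reports no verdict.
Readings, each from a call of its own:
- robot.read_t(): time.
- robot.read_qpos(): joint angles.
- robot.read_qvel(): joint speeds.
- robot.read_effort(): joint torques, N m.
- robot.read_position(): TCP position.
- robot.read_tcp_rot(): TCP orientation.
- robot.read_force(): force on the tool from outside, world axes, zero at the start.
- robot.read_ft_torque(): the same for the moment, N m.
- robot.read_grip_width(): opening from 0.0 (shut) to 1.0 (fully open).
Only numpy, scipy, OpenCV 4.12 (cv2) and the standard library are available. Lean on these libraries where they do the work, as an engineer would, in place of code of your own. Each camera call takes 0.05 s, during which the arm holds its last target. There are 200 camera calls.

## Working session

There is one attempt and no reset: what is moved stays moved. The work goes in short steps, each a Python script; the robot and the scene stay as the last script left them, time stands still between calls to the robot, and variables do not carry over. Pictures are saved under pics/ and viewed, about 8 in all and at most 12, crops included, and the job is handed in when it is done.

```bash
ls; mkdir -p pics
cat > h.py <<'E'
import numpy as np, cv2
from rig import robot
def save(n,im): cv2.imwrite('pics/'+n,im[:,:,::-1])
def cloud(name,T=None):
    """world points HxWx3, picture"""
    if name=='wrist':
        p=np.array(robot.read_position());R=np.array(robot.read_tcp_rot())
    im,d=robot.grab_frame(name); c=robot.camera_info(name)
    f=240/np.tan(np.radians(c['vfov'])/2)
    v,u=np.mgrid[0:480,0:640]
    P=np.stack([(u-c['cx'])/f*d,(v-c['cy'])/f*d,d],-1)
    if name=='wrist':
        M=np.array(c['T_tool_cam']);Q=P@M[:3,:3].T+M[:3,3];W=Q@R.T+p
    else:
        M=np.linalg.inv(np.array(c['view']));W=P@M[:3,:3].T+M[:3,3]
    W[d<=0]=np.nan
    return W,im
E
python3 - <<'E'
from h import *
for n in('top','side'):
    W,im=cloud(n);save(n+'0.png',im);np.save(n+'0.npy',W);print(robot.camera_info(n))
print(robot.camera_info('wrist'),robot.read_tcp_rot(),robot.read_t())
E
```

```text
pics
{'vfov': 52.86670216107214, 'cx': 319.1002068815779, 'cy': 240.46913396726922, 'view': array([[-2.70968016e-02, -9.99632710e-01, -4.56677158e-04,
         4.09676284e-02],
       [-9.91238433e-01,  2.69283348e-02, -1.29310613e-01,
         5.76031458e-01],
       [ 1.29275416e-01, -3.05122806e-03, -9.91604032e-01,
         1.20841585e+00],
       [ 0.00000000e+00,  0.00000000e+00,  0.00000000e+00,
         1.00000000e+00]])}
{'vfov': 45.06542118801109, 'cx': 311.9303269360748, 'cy': 232.74361629832472, 'view': array([[ 0.932446  , -0.36082675,  0.01866871, -0.50749127],
       [-0.16642257, -0.47478197, -0.86422544,  0.16561479],
       [ 0.32069922,  0.80273666, -0.50275826,  1.11683497],
       [ 0.        ,  0.        ,  0.        ,  1.        ]])}
{'vfov': 67.51509041742175, 'cx': 319.0989964982963, 'cy': 235.1017632087973, 'T_tool_cam': array([[ 3.82194377e-05, -9.67865900e-01, -2.51466893e-01,
         6.64071946e-02],
       [ 9.99999996e-01,  5.76009199e-05, -6.97130681e-05,
        -3.20857176e-05],
       [ 8.19576257e-05, -2.51466889e-01,  9.67865898e-01,
        -1.78023990e-01],
       [ 0.00000000e+00,  0.00000000e+00,  0.00000000e+00,
         1.00000000e+00]])} [[ 9.15951314e-01 -4.01289139e-01 -4.66170043e-04]
 [-4.01289385e-01 -9.15950231e-01 -1.41573706e-03]
 [ 1.41131348e-04  1.48381531e-03 -9.99998889e-01]] 0.1
```

View pics/top0.png

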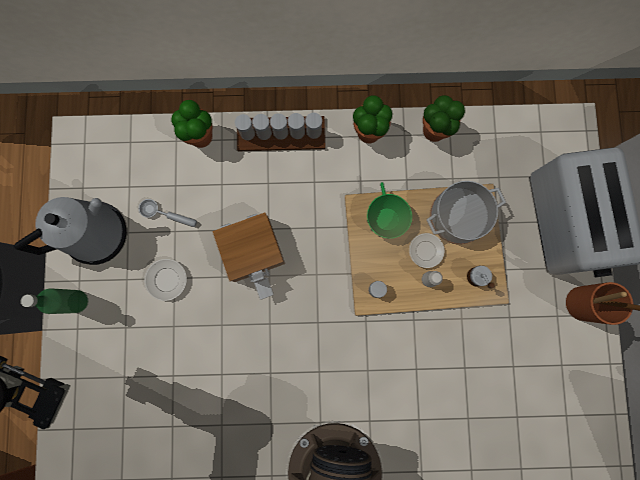

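View pics/side0.png

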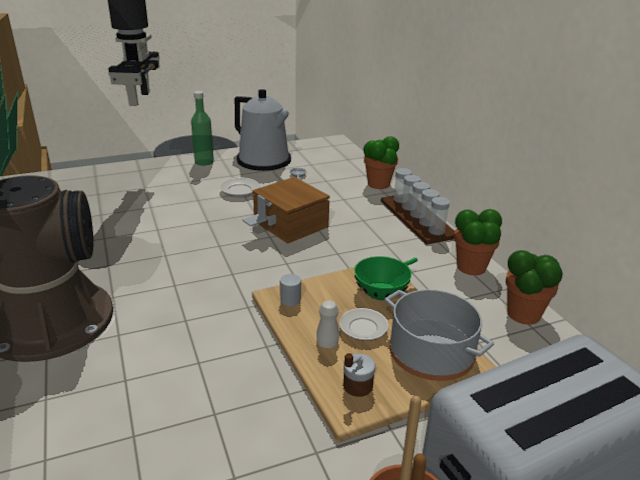

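The top view shows the shut caddy at (249,246) with its latch tab at (262,287). The tin is at (378,289) on the board, the shaker at (431,280) and the grinder at (481,276). The side view agrees.

Run:
```python
from h import *
W=np.load('top0.npy')
def near(u0,u1,v0,v1,z0,z1):
    S=W[v0:v1,u0:u1].reshape(-1,3);return S[(S[:,2]>z0)&(S[:,2]<z1)]
L=near(205,290,205,290,.080,.096)
r=cv2.minAreaRect((L[:,:2]*1000).astype(np.float32));print('lid',r,np.median(L[:,2]),len(L))
H=near(240,290,260,300,.097,.115);print('hook',H.mean(0),len(H))
T=near(235,290,262,305,.042,.06);print('tab',T.mean(0),np.median(T,0),len(T),T.min(0),T.max(0))
t=near(360,398,275,305,.060,.08)
print('tin',cv2.minEnclosingCircle((t[:,:2]*1000).astype(np.float32)),np.median(t,0),len(t))
S=near(410,450,260,300,.06,.12);print('shaker',S.mean(0),S.max(0))
S2=np.load('side0.npy')
for n,(u0,u1,v0,v1,z0,z1) in dict(lid=(245,335,175,245,.08,.096),tin=(275,305,270,310,.062,.075)).items():
    s=S2[v0:v1,u0:u1].reshape(-1,3);s=s[(s[:,2]>z0)&(s[:,2]<z1)];print('side',n,cv2.minAreaRect((s[:,:2]*1000).astype(np.float32)),np.median(s[:,2]),len(s))
```

```text
lid ((552.8417358398438, 200.2458953857422), (161.40692138671875, 140.24664306640625), 18.584501266479492) 0.08770485240708714 3117
hook [0.48081827 0.17559165 0.1016666 ] 42
tab [0.4654391  0.1686854  0.05209413] [0.46285342 0.16729223 0.05199243] 325 [0.43087333 0.11642463 0.04246323] [0.52315026 0.23662191 0.05991904]
tin ((447.7987060546875, -118.59001922607422), 21.119596481323242) [ 0.44748845 -0.11826363  0.06721362] 226
shaker [ 0.4701437  -0.25367715  0.0937094 ] [ 0.48735011 -0.24038013  0.1073662 ]
side lid ((554.1165161132812, 197.415771484375), (168.9113311767578, 146.63351440429688), 18.665283203125) 0.08717721899495173 1620
side tin ((449.1514892578125, -123.67576599121094), (41.56291198730469, 40.174598693847656), 38.87120056152344) 0.06706531687923545 246
```

```bash
cat >> h.py <<'E'
def frame(yaw):  # caddy axes in world
    c,s=np.cos(yaw),np.sin(yaw);return np.array([[c,-s,0],[s,c,0],[0,0,1.]])
def down(yaw):   # tool pointing down, tool x at heading yaw
    c,s=np.cos(yaw),np.sin(yaw);return np.array([[c,s,0],[s,-c,0],[0,0,-1.]])
def caddyfit(W,yaw0,c0):
    """refine caddy yaw and centre from lid top points in rough box"""
    best=None
    m=(W[...,2]>.083)&(W[...,2]<.093);S=W[m][:,:2]
    for yaw in yaw0+np.radians(np.arange(-5,5.1,.25)):
        q=(S-c0)@frame(yaw)[:2,:2]; q=q[(abs(q[:,0])<.11)&(abs(q[:,1])<.11)]
        q=q[q[:,0]<.085]
        h=np.histogram(q[:,1],np.arange(-.1,.1,.0015))[0]; h=-np.sum(np.abs(np.diff(h.astype(float)))**2)
        if best is None or h<best[0]: best=(h,yaw,q)
    _,yaw,q=best
    wide=q[abs(q[:,1])>.03]
    x0,x1=np.percentile(wide[:,0],[.5,99.5]);y0,y1=np.percentile(q[:,1],[.5,99.5])
    return yaw,x0,x1,y0,y1,len(q)
E
python3 - <<'E'
from h import *
for n in('top0','side0'):
    W=np.load(n+'.npy');yaw,x0,x1,y0,y1,k=caddyfit(W,np.radians(18.6),np.array([.553,.2]))
    F=frame(yaw)[:2,:2];cen=np.array([.553,.2])+F@np.array([x0+.067,(y0+y1)/2]);cen2=np.array([.553,.2])+F@np.array([x1-.065,(y0+y1)/2])
    print(n,np.degrees(yaw),x0,x1,y0,y1,k,'centre from front',cen,'from hinge',cen2)
    # tab
    q=(W[...,:2]-cen)@F;z=W[...,2];m=(abs(z-.052)<.004)&(q[...,0]<-.09)&(q[...,0]>-.15)&(abs(q[...,1])<.03)
    print('tab',q[m].min(0),q[m].max(0),m.sum())
yaw=np.radians(18.6)
for p in([.442,.163,.1],[.55,.2,.03],[.66,.236,.2],[.49,.18,.09]):
  for a in(yaw,yaw+np.pi): print(p,np.round(robot.ik(p,down(a)),0) if robot.ik(p,down(a)) is not None else None)
for d in range(0,360,30): 
    j=robot.ik([.448,-.12,.04],down(np.radians(d)));print(d,None if j is None else np.round(j))
E
```

```text
top0 14.100000000000001 -0.05987713054885512 0.07872248630023669 -0.0704188719206198 0.07207232364364104 3000 centre from front [0.55970687 0.20253706] from hinge [0.56610765 0.20414482]
tab [-0.1315711  -0.02805806] [-0.09035049  0.00994905] 218
side0 19.6 -0.05876156383407454 0.07610096062936626 -0.0751295574700676 0.06777416333060693 1522 centre from front [0.56199477 0.19929899] from hinge [0.56469143 0.20025923]
tab [-0.13342369 -0.01793592] [-0.09023064  0.02029521] 153
[0.442, 0.163, 0.1] [ 44.   7. -33.   0. -50.  64.]
[0.442, 0.163, 0.1] [  44.    7.  -33.    0.  -50. -116.]
[0.55, 0.2, 0.03] [ 39.  22. -23.   0. -45.  69.]
[0.55, 0.2, 0.03] [  39.   22.  -23.    0.  -45. -111.]
[0.66, 0.236, 0.2] [ 36.  23.   4.   0. -71.  73.]
[0.66, 0.236, 0.2] [  36.   23.    4.    0.  -71. -107.]
[0.49, 0.18, 0.09] [ 42.  13. -27.   0. -50.  67.]
[0.49, 0.18, 0.09] [  42.   13.  -27.    0.  -50. -113.]
0 [  9.  11. -38.   0. -41.  81.]
30 [  9.  11. -38.   0. -41. 111.]
60 [  9.  11. -38.   0. -41. 141.]
90 [  9.  11. -38.   0. -41. 171.]
120 [   9.   11.  -38.    0.  -41. -159.]
150 [   9.   11.  -38.   -0.  -41. -129.]
180 [  9.  11. -38.   0. -41. -99.]
210 [  9.  11. -38.   0. -41. -69.]
240 [  9.  11. -38.   0. -41. -39.]
270 [  9.  11. -38.   0. -41.  -9.]
300 [  9.  11. -38.   0. -41.  21.]
330 [  9.  11. -38.   0. -41.  51.]
```

Run:
```python
from h import *
yaw=np.radians(18.8);cen=np.array([.562,.2005]);F=frame(yaw)[:2,:2]
p=cen+F@[-.09,0]
robot.goto([*p,.26],down(yaw+np.pi));robot.move_gripper(0)
robot.dwell(.2)
W,im=cloud('wrist');save('w1.png',im);np.save('w1.npy',W);print(robot.read_t(),robot.read_position(),robot.read_force())
S=W[abs(W[...,2]-.088)<.004]
q=(S[:,:2]-cen)@F;q=q[(abs(q[:,0])<.1)&(abs(q[:,1])<.1)]
w=q[abs(q[:,1])>.025]
r=cv2.minAreaRect(np.float32(w*1000));print(r,len(w))
m=(abs(W[...,2]-.052)<.003);t=(W[m][:,:2]-cen)@F;t=t[(t[:,0]<-.09)&(t[:,0]>-.15)&(abs(t[:,1])<.04)]
print('tab',cv2.minAreaRect(np.float32(t*1000)),np.median(W[m][:,2]),len(t),t.min(0),t.max(0))
```

```text
3.575 [0.47680779 0.17149026 0.25999686] [ 0.39044487  0.21479004 -0.85535   ]
((-53.48866271972656, 2.2437896728515625), (24.869478225708008, 140.14146423339844), 0.06869643926620483) 2093
tab ((-111.02964782714844, 2.2610673904418945), (42.24428939819336, 35.450927734375), 0.5542404055595398) 0.051768674957111835 1323 [-0.13201791 -0.01556489] [-0.09000677  0.02016969]
```

View pics/w1.png

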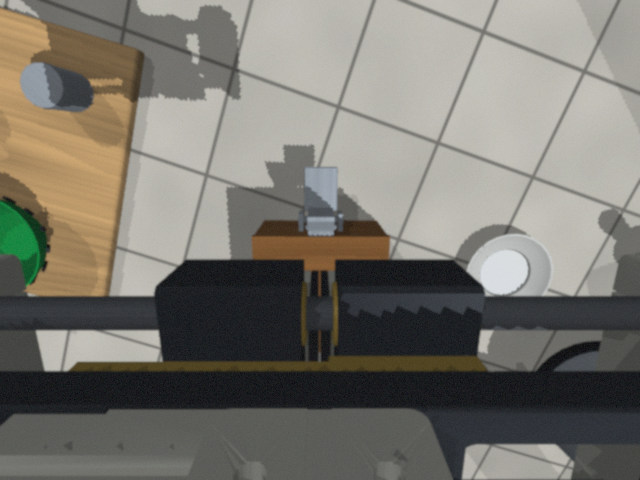

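The wrist view confirms the tab at (321,190), ahead of the shut lid. The fit puts the yaw at about 18.9° and the centre a couple of mm off my estimate. Next is the latch press.

```bash
cat >> h.py <<'E'
YAW=np.radians(18.95);FW=frame(YAW)
CEN=np.array([.562,.2005])+frame(np.radians(18.8))[:2,:2]@[.0015,.0023]; CEN=np.array([*CEN,0])
def cw(x,y,z): return CEN+FW@np.array([x,y,z])
RC=down(YAW+np.pi)
E
python3 - <<'E'
from h import *
print(CEN)
robot.servo_line(cw(-.122,0,.12),RC,.25);robot.servo_line(cw(-.122,0,.056),RC,.12)
f0=np.array(robot.read_force())[2]
for z in(.052,.050,.048,.046,.0445,.043,.042):
    robot.servo_line(cw(-.122,0,z),RC,.03);f=robot.read_force()[2]-f0;print(z,round(robot.read_position()[2],4),round(f,2))
    if f>14:break
robot.servo_line(cw(-.13,0,.12),RC,.15)
robot.servo_line(cw(-.15,0,.26),RC,.3)
robot.dwell(.3)
W,im=cloud('top');save('t2.png',im[150:350,180:420].repeat(2,0).repeat(2,1));print(robot.read_t())
q=(W-CEN)@FW
m=(abs(q[...,1])<.08)&(q[...,0]>.03)&(q[...,0]<.14)&(q[...,2]>.12)&(q[...,2]<.24);print('open lid pts',m.sum(),q[m].min(0) if m.any() else 0,q[m].max(0) if m.any() else 0)
E
```

```text
[0.56267876 0.20316069 0.        ]
0.052 0.0523 0.29
0.05 0.05 -0.01
0.048 0.0478 1.0
0.046 0.0458 0.63
0.0445 0.0444 0.3
0.043 0.0429 0.6
0.042 0.042 0.31
8.4167
open lid pts 0 0 0
```

View pics/t2.png

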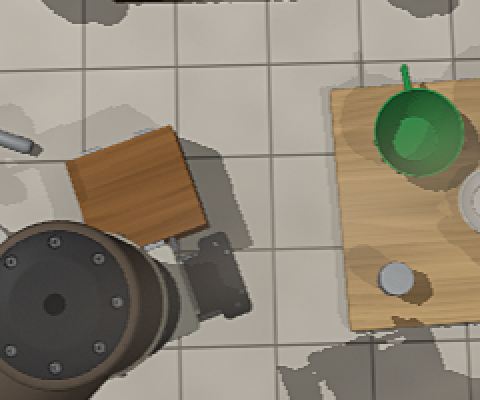

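The lid is still shut and the press showed almost no force, so the fingertips didn't bear on the tab. I'll check the gripper and go back down to look.

Run:
```python
from h import *
print('grip',robot.read_grip_width())
robot.servo_line(cw(-.122,0,.12),RC,.3);robot.servo_line(cw(-.122,0,.052),RC,.15)
print(robot.read_force(),robot.read_position(),(np.array(robot.read_position())-CEN)@FW)
W,im=cloud('wrist');save('w3.png',im)
W,im2=cloud('side');save('s3.png',im2[130:270,190:380].repeat(3,0).repeat(3,1))
print(robot.read_t())
```

```text
grip 0.009178132110923208
[ 0.2260709  -0.29253434 -0.00083452] [0.44819006 0.16426386 0.0535225 ] [-0.12091515  0.00039068  0.0535225 ]
9.7417
```

View pics/w3.png

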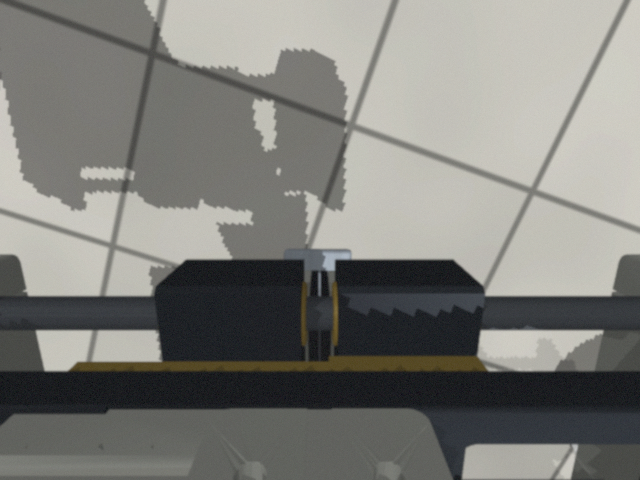

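View pics/s3.png

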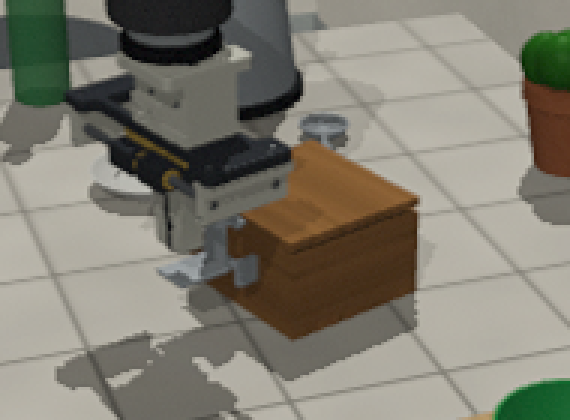

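The side view shows the fingertip (180,245) apparently hovering above the tab (190,270). I'll measure the tip height from the side camera's depth.

Run:
```python
from h import *
W,im=cloud('side');q=(W-CEN)@FW
for v in range(190,226,2):
    print(v,[ (u,*np.round(1000*q[v,u]).tolist()) for u in (246,250,254,258)])
```

```text
190 [(246, -153.0, -40.0, 154.0), (250, -148.0, -48.0, 155.0), (254, -129.0, -35.0, 144.0), (258, -162.0, -99.0, 179.0)]
192 [(246, -151.0, -36.0, 147.0), (250, -154.0, -56.0, 155.0), (254, -148.0, -62.0, 156.0), (258, -157.0, -91.0, 170.0)]
194 [(246, -133.0, -9.0, 126.0), (250, -133.0, -24.0, 131.0), (254, -151.0, -66.0, 154.0), (258, -159.0, -94.0, 167.0)]
196 [(246, -133.0, -9.0, 121.0), (250, -130.0, -20.0, 124.0), (254, -153.0, -69.0, 150.0), (258, -161.0, -96.0, 164.0)]
198 [(246, -133.0, -8.0, 115.0), (250, -135.0, -27.0, 123.0), (254, -121.0, -23.0, 117.0), (258, -155.0, -88.0, 154.0)]
200 [(246, -133.0, -7.0, 110.0), (250, -129.0, -18.0, 113.0), (254, -120.0, -21.0, 111.0), (258, -156.0, -88.0, 149.0)]
202 [(246, -133.0, -7.0, 104.0), (250, -130.0, -20.0, 109.0), (254, -119.0, -19.0, 105.0), (258, -156.0, -88.0, 144.0)]
204 [(246, -130.0, -2.0, 96.0), (250, -131.0, -20.0, 104.0), (254, -118.0, -17.0, 99.0), (258, -156.0, -88.0, 140.0)]
206 [(246, -130.0, -1.0, 91.0), (250, -128.0, -15.0, 96.0), (254, -119.0, -19.0, 95.0), (258, -90.0, 7.0, 75.0)]
208 [(246, -132.0, -5.0, 88
[... 283 characters left out ...]
0), (258, -90.0, 9.0, 58.0)]
214 [(246, -59.0, 108.0, -0.0), (250, -128.0, -14.0, 74.0), (254, -66.0, 61.0, 22.0), (258, -89.0, 10.0, 51.0)]
216 [(246, -66.0, 97.0, 1.0), (250, -110.0, 13.0, 52.0), (254, -103.0, 7.0, 52.0), (258, -95.0, 2.0, 51.0)]
218 [(246, -124.0, 10.0, 52.0), (250, -113.0, 9.0, 49.0), (254, -109.0, -1.0, 52.0), (258, -99.0, -3.0, 49.0)]
220 [(246, -126.0, 6.0, 49.0), (250, -120.0, -0.0, 50.0), (254, -114.0, -8.0, 51.0), (258, -108.0, -17.0, 53.0)]
222 [(246, -134.0, -5.0, 51.0), (250, -129.0, -14.0, 54.0), (254, -118.0, -15.0, 50.0), (258, -111.0, -20.0, 50.0)]
224 [(246, -86.0, 69.0, -3.0), (250, -132.0, -18.0, 51.0), (254, -122.0, -19.0, 48.0), (258, -66.0, 44.0, 1.0)]
```

The fingertips are really at z ≈ 0.073 while the reported TCP is at 0.0535, and the gripper body's underside is about 20 mm high too. The real tool therefore ends about 20 mm short of the reported TCP. I'll press lower and watch for contact near a command of z ≈ 0.032 to confirm it.

Run:
```python
from h import *
f0=robot.read_force()[2]
robot.servo_line(cw(-.122,0,.036),RC,.08)
for z in np.arange(.034,.019,-.0015):
    robot.servo_line(cw(-.122,0,z),RC,.04);f=robot.read_force()[2]-f0;p=robot.read_position()[2];print(round(z,4),round(p,4),round(f,2))
    if f>12 : break
robot.servo_line(cw(-.13,0,.06),RC,.15)
robot.servo_line(cw(-.15,0,.24),RC,.3)
W,im=cloud('side');save('s4.png',im[100:340,150:470].repeat(2,0).repeat(2,1));print(robot.read_t())
q=(W-CEN)@FW
m=(abs(q[...,1])<.08)&(q[...,0]>.03)&(q[...,0]<.14)&(q[...,2]>.10)&(q[...,2]<.24);print('open lid pts',m.sum(),q[m].min(0) if m.any() else 0,q[m].max(0) if m.any() else 0)
```

```text
0.034 0.0341 0.37
0.0325 0.0325 -0.83
0.031 0.031 1.58
0.0295 0.0294 3.93
0.028 0.0279 2.36
0.0265 0.0264 3.36
0.025 0.0249 3.48
0.0235 0.0235 4.36
0.022 0.0228 15.65
13.6
open lid pts 1957 [ 0.0574134  -0.0771237   0.10001592] [0.09816346 0.07033994 0.2222074 ]
```

The lid has popped open. Contact came at a command of about 0.031, which confirms the 20 mm offset (tip = reported TCP + 20 mm). Next I'll pick the tin, after cross-checking its position in the saved wrist cloud.

Run:
```python
from h import *
W=np.load('w1.npy');s=W[50:120,10:100].reshape(-1,3);s=s[abs(s[:,2]-.068)<.004]
print('tin wrist',cv2.minEnclosingCircle(np.float32(s[:,:2]*1000)),len(s))
R=down(np.radians(143));t=np.array([.4478,-.1195])
j=robot.ik([*t,.013],R);j2=robot.ik(cw(-.005,0,.004),RC);print(j,j2)
robot.goto([*cw(-.17,0,0)[:2],.2],RC) if 0 else None
robot.move_gripper(1.0)
robot.goto([t[0],t[1],.13],R)
W,im=cloud('wrist');save('w5.png',im)
print(robot.read_t())
S=W.reshape(-1,3);s=S[(abs(S[:,2]-.068)<.003)&(np.hypot(S[:,0]-t[0],S[:,1]-t[1])<.04)]
print(len(s), cv2.minEnclosingCircle(np.float32(s[:,:2]*1000)) if len(s) else 0)
```

```text
tin wrist ((448.72222900390625, -119.22842407226562), 21.64922332763672) 1653
[ 9.50414890e+00  1.39092342e+01 -3.93526380e+01 -2.54444375e-14
 -3.67381278e+01 -1.36504149e+02] [  38.72363642   24.57619314  -23.26474988    0.          -42.15905698
 -109.77363642]
16.2333
2637 ((448.47943115234375, -119.9280014038086), 20.967666625976562)
```

View pics/w5.png

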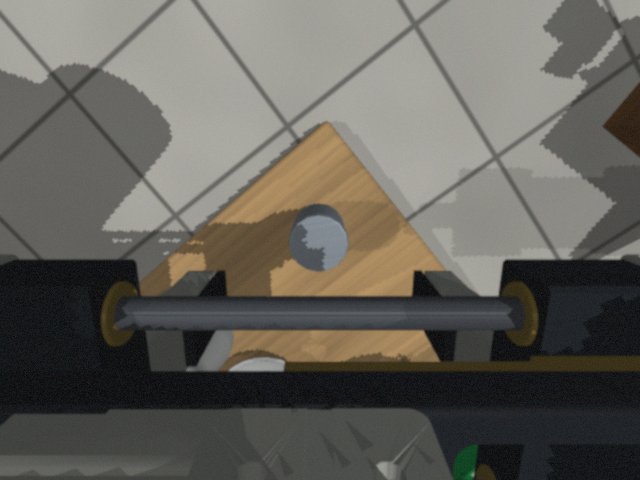

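The tin at (320,240) is centred between the open fingers, and all the estimates agree on (0.4485, -0.1195). I'll grasp and lift.

Run:
```python
from h import *
R=down(np.radians(143));t=[.4485,-.1196]
robot.servo_line([*t,.013],R,.15)
print(robot.read_position(),robot.read_force())
robot.move_gripper(0);w=robot.read_grip_width();print('grip mm',w*88)
if w*88>38:
    robot.servo_line([*t,.16],R,.2)
    robot.goto(cw(-.01,0,.16),RC);robot.dwell(.2)
    print('grip mm',robot.read_grip_width()*88,robot.read_force(),(np.array(robot.read_position())-CEN)@FW)
    W,im=cloud('side');save('s6.png',im[100:280,190:400].repeat(3,0).repeat(3,1))
    q=(W-CEN)@FW
    for v in range(130,215,3): print(v,[tuple(np.round(1000*q[v,u]).astype(int).tolist()) for u in (276,284,292)]) if 0 else 0
print(robot.read_t())
```

```text
[ 0.44915353 -0.11929314  0.01362478] [ 0.83421071 -0.54206415 -0.81721727]
grip mm 41.89439817187861
grip mm 41.66907955066338 [ 0.57125219 -0.58722011 -1.22069147] [-0.01028906 -0.00114857  0.1603392 ]
20.3667
```

View pics/s6.png

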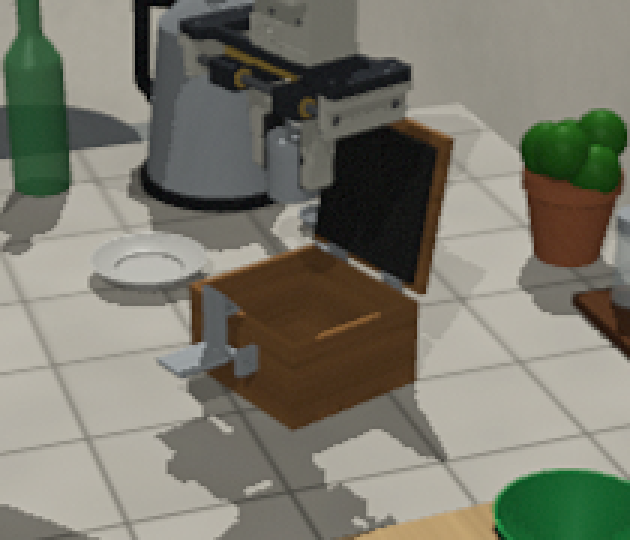

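The tin at (285,165) hangs upright over the open caddy, clear of the raised lid. I'll lower and release it.

Run:
```python
from h import *
robot.servo_line(cw(-.01,0,.02),RC,.15)
f0=robot.read_force()[2]
for z in(.012,.008,.006,.005,.004,.003,.002,.001):
    robot.servo_line(cw(-.01,0,z),RC,.05);f=robot.read_force()[2]-f0;print(z,round(robot.read_position()[2],4),round(f,2))
    if f>3:break
robot.move_gripper(.62);robot.dwell(.1)
robot.servo_line(cw(-.01,0,.08),RC,.12);robot.servo_line(cw(-.06,0,.23),RC,.25)
robot.move_gripper(0)
W,im=cloud('top');q=(W-CEN)@FW
m=(abs(q[...,0])<.055)&(abs(q[...,1])<.06)&(q[...,2]>.05)&(q[...,2]<.066);print('tin top pts',m.sum(),np.median(q[m],0) if m.any() else 0)
W,im=cloud('wrist');save('w7.png',im);q=(W-CEN)@FW
m=(abs(q[...,0])<.055)&(abs(q[...,1])<.06)&(q[...,2]>.05)&(q[...,2]<.066);print('tin top pts',m.sum(),(np.median(q[m],0),cv2.minEnclosingCircle(np.float32(q[m][:,:2]*1000))) if m.any() else 0)
print(robot.read_t())
```

```text
0.012 0.0119 -0.91
0.008 0.0077 -0.04
0.006 0.0059 -1.15
0.005 0.005 -0.58
0.004 0.0039 0.42
0.003 0.0031 0.47
0.002 0.003 9.36
tin top pts 0 0
tin top pts 991 (array([-0.01485674,  0.00160217,  0.0576539 ]), ((-10.361077308654785, 1.116099238395691), 20.683635711669922))
26.55
```

View pics/w7.png

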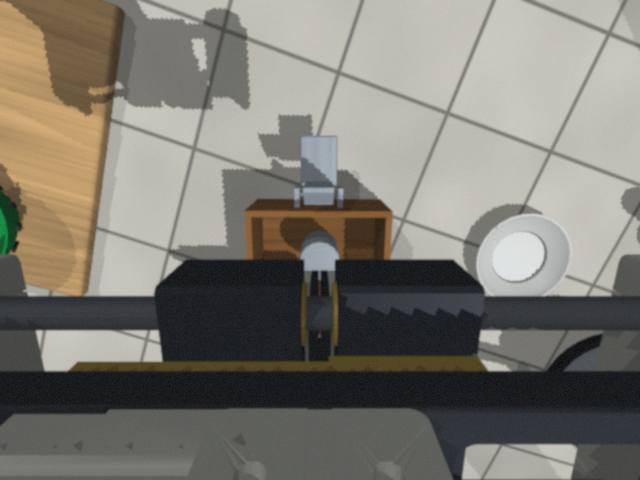

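The tin stands upright on the floor: its top is at z ≈ 57.7 mm (58 expected), at caddy (-10, +1). The next move goes behind the lid and closes it along its arc.

Run:
```python
from h import *
OFF=.0205
def tip(x,z,sp): robot.servo_line(cw(x,0,z-OFF),RC,sp)
tip(-.04,.29,.3);tip(.125,.29,.3);tip(.125,.20,.2)
f0=np.array(robot.read_force());print(f0)
for th in np.append(np.arange(1.65,.15,-.15),[.1,.04]):
    d=np.array([-np.cos(th),np.sin(th)]);n=np.array([np.sin(th),np.cos(th)])
    r=.127-.010*max(0,np.sin(th))
    p=np.array([.065,.080])+r*d+(.008+.0095*np.sin(th))*n
    tip(p[0],p[1],.1);f=FW.T@(np.array(robot.read_force())-f0);print(round(th,2),np.round(p,3),np.round(f,1))
x=.065-.127
for z in np.arange(.090,.0815,-.001):
    tip(x,z,.03);f=(np.array(robot.read_force())-f0)[2];print(round(z,4),round(robot.read_position()[2]+OFF,4),round(f,1))
    if f>16:break
robot.dwell(.2);print(robot.read_force(),robot.read_t())
```

```text
[0.79729333 0.78115475 1.82156137]
1.65 [0.092 0.195] [-0.2 -1.2 -1.6]
1.5 [0.074 0.198] [ 0.5 -0.3 -0.5]
1.35 [0.056 0.198] [-0.3 -0.9 -1.8]
1.2 [0.038 0.196] [ 0.2  0.5 -1.3]
1.05 [0.02  0.191] [ 1.4  0.3 -2.1]
0.9 [0.003 0.183] [-1.   0.2 -1.7]
0.75 [-0.013  0.173] [-0.9 -0.1 -0.9]
0.6 [-0.028  0.16 ] [-1.4 -0.1 -0.6]
0.45 [-0.04   0.144] [-0.5 -0.3  0.7]
0.3 [-0.05   0.127] [-2.4 -0.2  0.5]
0.1 [-0.059  0.101] [-1.9  0.6 -0.4]
0.04 [-0.061  0.093] [ 0.5 -1.5  2.8]
0.09 0.0909 0.1
0.089 0.0886 0.5
0.088 0.0877 0.7
0.087 0.0868 0.0
0.086 0.0859 -0.0
0.085 0.085 -0.8
0.084 0.0847 6.5
0.083 0.0845 15.2
0.082 0.0843 23.2
[-9.01858636 -3.55624561 25.04128163] 34.825
```

The tip met a firm stop at 0.0845, about 4 mm below shut height, as expected. I'll back off and check that the lid holds.

Run:
```python
from h import *
robot.servo_line(cw(-.062,0,.13),RC,.1);robot.servo_line(cw(-.14,0,.24),RC,.3)
robot.goto([.40,-.02,.3],RC);robot.dwell(1.2)
W,im=cloud('side');save('s8.png',np.ascontiguousarray(im[150:420,180:520]).repeat(2,0).repeat(2,1)[:540,:680]);q=(W-CEN)@FW
m=(abs(q[...,0])<.06)&(abs(q[...,1])<.06)&(q[...,2]>.02)&(q[...,2]<.3);print('z over lid',np.percentile(q[m][:,2],[1,50,99]),m.sum())
f=q[m];print('lid slope',np.polyfit(f[:,0],f[:,2],1))
W,im2=cloud('top');q=(W-CEN)@FW
m=(abs(q[...,0])<.06)&(abs(q[...,1])<.06);f=q[m];f=f[np.isfinite(f[:,2])];print('top z',np.percentile(f[:,2],[1,50,99]),np.polyfit(f[:,0],f[:,2],1))
W0=np.load('top0.npy');d=np.abs(W[...,2]-W0[...,2])>.012
for n,(u0,u1,v0,v1) in dict(shaker=(415,445,262,295),grinder=(463,500,258,295),pot=(425,515,175,245),strainer=(362,415,180,240),saucer=(405,447,230,270),saucer2=(140,190,255,302),spoon=(135,202,195,230)).items(): print(n,'changed px',d[v0:v1,u0:u1].sum())
print(robot.read_t(),robot.read_position(),robot.read_force())
```

```text
z over lid [0.08399089 0.08735944 0.09031552] 1056
lid slope [0.00116672 0.08738958]
top z [0.0824407  0.08765814 0.09307291] [-0.00073437  0.08768952]
shaker changed px 1
grinder changed px 1
pot changed px 2
strainer changed px 3
saucer changed px 4
saucer2 changed px 2
spoon changed px 2
38.3417 [ 0.40001296 -0.01999767  0.30000026] [ 0.97459192 -0.08940668 -0.60651255]
```

View pics/s8.png

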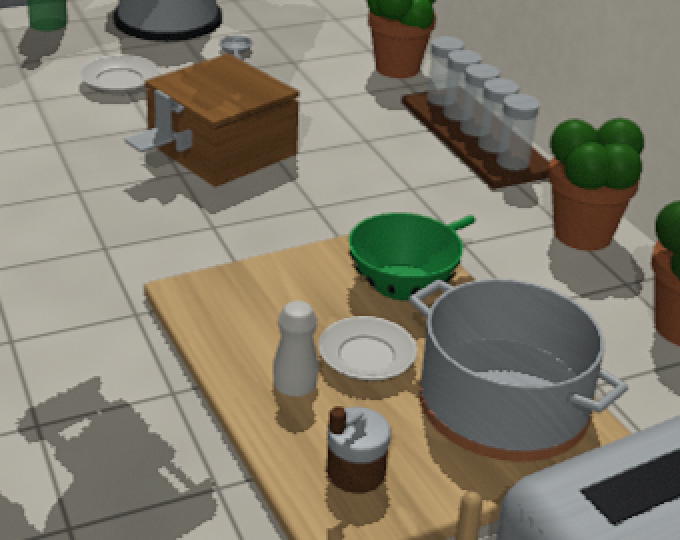

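The lid is flat and latched at (222,88), with top z ≈ 0.0875. The robot is well clear and the bystanders haven't moved, so I'm handing in.

```bash
python3 -c "
from rig import robot
robot.job_done();print(robot.read_t())"
```

```text
the job is handed in; nothing more can be done
the job is handed in; nothing more can be done
```

The job is done and handed in at about 38 s of the 72 s allowed. I pressed the latch and the lid popped open. I then stood the tin on the caddy floor and pushed the lid down until it latched.

**Problem on the way:** the first latch press touched nothing. The real fingertips sit about 20 mm short of the reported TCP. Side-camera depth showed this and the contact height confirmed it, so I corrected for it in every later move.

**Last checks:**
- **Tin:** after release its top was at z ≈ 57.7 mm (58 expected if upright), about 10 mm from the caddy's centre. I could not see it again once the lid was shut.
- **Lid:** it met its firm stop with a push of about 25 N. More than a second after the arm left, it was still flat at z ≈ 87.5 mm in both cameras.
- **Other kitchen things:** the top camera's before-and-after depth showed no change beyond stray pixels at any of them.

The only check that failed was the top camera's look at the tin in the open caddy, which returned no points. The wrist camera gave the tin's position instead.

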